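Hand in the sketchbook through the drop-box flap

TASK

Someone has left the blue sketchbook lying on the ledge of the hand-in box. Without picking it up, push it with the fingertips through the orange flap until it drops into the box, then take the hand back out so that the flap swings shut. Do not force the box or the flap, and leave the brush pot, paint tube and bottle standing where they are.

Things in the scene. Friction and masses are not known exactly. Their poses are not given: they have to be found in the camera images.
- handin_box: Fixed drop box: grey pedestal 320 mm wide with an aluminium ledge on top, 175 mm above the table, and behind it a clear hood with grey front frame. Origin: on the table under the middle of the shut flap's outer face. x points into the box (the push direction), y left, z up; turned by up to 0.2 rad. 12 mm high lips along the ledge's sides, 300 mm apart.
- mouth (a point): Point on the ledge top (175 mm above the table) under the middle of the shut flap; axes as the box. The ledge runs from 220 mm before it to 55 mm behind it. The mouth is 270 mm wide and 108 mm high, from the ledge to the lintel; the frame's face stands 6 mm before the flap, and its top is 315 mm above the table.
- ledge_end (a point): Middle of the ledge's inner end, 55 mm behind the flap, at ledge height. Beyond it the bin is open below, 180 mm deep, its floor sloping down to the back. Once the book's middle is pushed some 5 to 25 mm past this end (its near edge then lies from the flap's plane to 20 mm inside it) the book tips over it and drops into the bin by itself.
- flap (a joint): Angle of the orange flap, hinged along its top edge 275 mm above the table. 0 = hanging shut; grows to 1.35 rad as its lower edge swings into the box. It swings freely, opens inwards only and falls shut by its own weight (0.22 kg).
- flap_edge (a point): Middle of the flap's lower edge, a rolled 8 mm steel edge 5 mm above the ledge when shut. The flap is 262 mm wide, 95 mm high and 4 mm thick.
- sketchbook: Loose blue hardback sketchbook lying flat on the ledge in front of the flap, 148 mm in its x (towards the box), 210 mm in its y, 22 mm thick, about 0.4 kg, spine at +x, a small white label on its cover. Origin: centre of its underside; lies up to 0.2 rad askew to the box and up to 18 mm off the middle of the mouth.
- book_center (a point): Centre of the sketchbook's volume, 11 mm above its underside.
- brush_pot: Loose steel pot with paint brushes, 76 mm across, 110 mm high (brushes to about 230 mm), standing on the table beside the box. Origin: centre of its underside. To be left alone.
- paint_tube: Loose pink paint tube standing on its white cap, 50 mm wide, 145 mm high, on the table beside the box. Origin: centre of its underside. To be left alone.
- rinse_bottle: Loose clear bottle with white cap, 60 mm across, 160 mm high, on the table beside the box. Origin: centre of its underside. To be left alone.

How it is judged (in metres and radians):
On the way, in this order (a step that is already met when the one before it is completed fails the run):
1. the sketchbook, flat on the ledge, has pushed the flap open and lies under it (value of joint flap above 0.35 rad and angle between sketchbook's own z axis and vertical below 0.15 rad and x of book_center in the frame of handin_box above -0.05 m), for 0.1 s.
2. the sketchbook has dropped off the inner end of the ledge into the box (x of book_center in the frame of handin_box above 0.065 m and height (world z) of book_center below 0.14 m), for 0.1 s.
At the end, for the whole second after the job is handed in: The sketchbook lies or leans at rest in the bin of the hand-in box, beyond the ledge (its centre past the ledge's inner end and under 140 mm above the table); the flap hangs shut (within 0.06 rad); brush pot, paint tube and bottle stand within 20 mm of where they were (all of step 2 and x of book_center in the frame of handin_box below 0.24 m and linear speed of sketchbook below 0.05 m/s and value of joint flap below 0.06 rad and distance of each of brush_pot, paint_tube, rinse_bottle from where it was at the start of the episode below 0.02 m); the robot touches nothing.
It fails at once if the sketchbook is lifted or carried (its centre more than 40 mm above where it lies on the ledge) (height (world z) of book_center above 0.226 m).
It fails at once if the sketchbook is knocked off the ledge outside the box (height (world z) of book_center below 0.155 m and x of book_center in the frame of handin_box below 0 m).
It fails at once if the box or its flap is forced by the robot (over 40 N) (contact force between the arm and handin_box above 40 N).
It fails at once if the brush pot, paint tube or bottle is knocked over or shoved away (angle between any of brush_pot, paint_tube, rinse_bottle's own z axis and vertical above 0.4 rad or distance of any of brush_pot, paint_tube, rinse_bottle from where it was at the start of the episode above 0.04 m).
It also fails if it takes over 42 s, if anything falls off the work surface, if the arm or the gripper's body presses on something with over 40 N, if the wrist force passes 120 N, or if a joint passes its speed limit or range.

ROBOT

A 6-joint arm with a two-finger parallel gripper is mounted at the origin on the work surface. World frame = base frame: x ahead of the robot, y to its left, z up, the work surface at z = 0. Lengths are in mm, angles in rad, forces in N, time in s.
With the tool pointing down it reaches from about 350 to 775 mm from the base axis. Payload 7.3 kg.
Tool frame: the origin (TCP) lies on the centre line of the jaws, within the pads' length; the fingertips stand 22 mm ahead of it and the grasp point (between the pads) lies 3 mm ahead of it; z points along the fingers, y is the direction in which the jaws open and shut (so a half turn about z gives the same grasp; the last joint's range is limited). The gripper opens to 92 mm and grips with 3 to 60 N. Pads are 19 mm wide; open, the fingers measure 130 mm over their backs; the gripper's body (75 mm by 190 mm) begins 47 mm behind the grasp point.
Start: joints at [1.056, 0.342, 1.524, -0, 1.275, -0.146], TCP at [189.246, 489.723, 248.741] pointing down, gripper open.
Joint ranges: [-2.53, 2.53], [-0.77, 2.02], [0.04, 2.7], [-1, 4.14], [0.28, 2.66], [-3.11, 3.11]. Speed limits (rad/s): [2.57, 2.57, 3.14, 3.14, 3.14, 3.14].

INTERFACE

Orientations are given as [roll, pitch, yaw] about the fixed x, y, z axes, in that order (R = Rz(yaw) Ry(pitch) Rx(roll)).
In Python, from plant import get_obs, capture, bot, spot_in gives the robot as it stands.
- The arm moves only by the shell command python3 -m handwheel 'ROWS' [OPENING]. ROWS is JSON, a list of rows, each a list of 2 entries, a list of its own where there are three numbers: the shift along the world's x, y, z in mm, then the turn, a rotation vector about the world's x, y, z in rad. In form: [[[x, y, z], [wx, wy, wz]], ...]. A call has 1 to 12 rows; each row shifts and turns the commanded pose from where the row before left it; what a row does not reach is not made up. A row lasts 1/8 s, in which the tool goes at most 62.5 mm and 10.7 degrees, less where a joint would pass 70% of its speed; a pose out of reach is approached as far as the arm can. A call is refused whole if a number of a shift passes 62.5 or a number of a turn 0.188, either way. A call with a gripper value outside its range is refused whole. OPENING is the closure, from 0 (fully open) to 1 (shut), set as the call begins (- or left out, the last holds). The fingers move at their own pace and stop on an object; the grip force is fixed at half the most. Time passes only in rows, so rows that do not move let the fingers close. It gives the time, the measured TCP pose, the force and the opening at its end, in the units of the state.
- get_obs(): the state, without advancing time (a new reading comes with each control period).
- capture(name): name is "side" or "top"; returns a dict with "img" (384x512x3 uint8, red, green, blue), "fx", "fy", "cx", "cy" (pixels), "cam_to_world" (4x4, takes a point from camera to world coordinates). Camera axes: x right, y up, looking along -z (the intrinsics and any distortion apply to the point x, -y, -z); pixel columns grow to the right and rows downward; lengths in mm; the calibration is good to about 2 mm. A picture is of the moment at which its call begins. There is no depth.
- bot.close_job(): hands the job in, once; it reports no verdict.
Trained networks look in the newest picture that a camera, given by its name, has taken for a name from the list of things; names that differ only in an ending like _2 or _b are one class to them, and where a whole thing is asked for, a point or a joint stands for the part that bears it (a point fixed in the world has none). Each returns a list of dicts, best first, with "score" (0 to 1); they miss things now and then, are a little off and sometimes report something else, mostly with a low value. They report only what shows in the picture. A call takes as long as a camera call.
- spot_in(thing, camera): "xyz" ([x, y, z] in mm, in the coordinates of the camera as it stood for that picture, good to about 4 mm: the middle of the surface that is visible of it).
The state is a dict: "time": time; "joint_positions": joint angles; "dq": joint speeds; "tau": joint torques, N m; "tool_pos": TCP position; "tcp_rot": TCP orientation; "contact_force": force on the tool from outside, world axes, zero at the start; "moment": the same for the moment, N m; "grip_width": finger opening in mm.
Only numpy, scipy, OpenCV 4.12 (cv2) and the standard library are available. Lean on these libraries where they do the work, as an engineer would, in place of code of your own. Each camera call takes 0.05 s, during which the arm holds its last target. There are 200 camera calls.

## Working session

There is one attempt and no reset: what is moved stays moved. The work goes in short steps, Python scripts to look and compute and a shell command to move; the robot and the scene stay as the last step left them, time stands still between calls to the robot, and variables do not carry over. Pictures are saved under pics/ and viewed, about 8 in all and at most 12, crops included, and the job is handed in when it is done.

```bash
mkdir -p pics; ls
cat > h.py <<'E'
import numpy as np,cv2
from plant import get_obs,capture,bot,spot_in
def snap(cam,fn=None):
    c=capture(cam)
    if fn: cv2.imwrite('pics/'+fn,c['img'][:,:,::-1])
    return c
def w(c,p): return (np.array(c['cam_to_world'])@np.r_[p,1])[:3]
def onz(c,u,v,z):
    T=np.array(c['cam_to_world']);d=T[:3,:3]@np.array([(u-c['cx'])/c['fx'],-(v-c['cy'])/c['fy'],-1]);o=T[:3,3]
    return o+d*(z-o[2])/d[2]
def proj(c,P):
    T=np.array(c['cam_to_world']);q=T[:3,:3].T@(np.array(P)-T[:3,3])
    return c['cx']+c['fx']*q[0]/-q[2],c['cy']-c['fy']*q[1]/-q[2]
E
python3 - <<'E'
from h import *
for cam in('top','side'):
    c=snap(cam,cam+'0.png'); print(cam,{k:c[k] for k in c if k not in('img','cam_to_world')},np.round(c['cam_to_world'],3).tolist())
    for t in('sketchbook','flap','handin_box','brush_pot','paint_tube','rinse_bottle'):
        print(t,[(round(r['score'],2),w(c,r['xyz']).round()) for r in spot_in(t,cam)[:2]])
print(get_obs())
E
```

```text
pics
top {'fx': 351.48235202022533, 'fy': 351.48235202022533, 'cx': 260.3122974678694, 'cy': 195.97280379085012} [[0.0, 0.998, -0.068, 579.182], [-1.0, 0.001, 0.004, 30.37], [0.004, 0.068, 0.998, 1054.607], [0.0, 0.0, 0.0, 1.0]]
sketchbook [(0.8, array([538., -46., 200.]))]
flap [(0.47, array([636., -54., 190.])), (0.32, array([ 520., -288.,  101.]))]
handin_box [(0.9, array([692., -42., 269.])), (0.69, array([637., -52., 190.]))]
brush_pot [(0.94, array([ 525., -286.,  100.])), (0.4, array([637., -51., 194.]))]
paint_tube [(0.5, array([718., 176., 119.]))]
rinse_bottle [(0.93, array([539., 205., 110.]))]
side {'fx': 480.0718785284192, 'fy': 480.0718785284192, 'cx': 259.4226186737647, 'cy': 201.17096957142343} [[0.096, -0.924, 0.37, 1042.448], [0.995, 0.087, -0.04, 3.4], [0.005, 0.372, 0.928, 1152.841], [0.0, 0.0, 0.0, 1.0]]
sketchbook [(0.63, array([519., -47., 190.]))]
flap [(0.61, array([553., 207., 104.]))]
handin_box []
brush_pot [(0.58, array([ 521., -285.,  109.]))]
paint_tube [(0.86, array([732., 180., 112.])), (0.34, array([754., -44., 277.]))]
rinse_bottle [(0.95, array([559., 208., 100.]))]
{'time': 0.7, 'joint_positions': array([ 1.05600299e+00,  3.41948011e-01,  1.52410272e+00,  1.86949646e-05,
        1.27542728e+00, -1.45998884e-01]), 'dq': array([ 0.0014459 , -0.00018916, -0.00029084,  0.00114058,  0.00029927,
       -0.00158974]), 'tau': array([ 5.02535988e-05, -4.31017292e+01, -2.44454563e+01,  7.18798698e-02,
        4.80795361e-02,  2.51301026e-05]), 'tool_pos': array([189.23514897, 489.71683976, 248.7665615 ]), 'tcp_rot': array([ 3.14147662e+00, -1.01663772e-06,  2.77279276e+00]), 'contact_force': array([ 0.10212686, -0.52563483,  0.25622786]), 'moment': array([-0.01421969,  0.00608635,  0.0397362 ]), 'grip_width': 91.71039382429785}
```

View pics/top0.png

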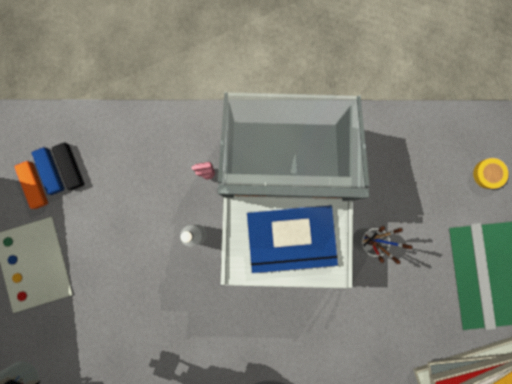

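View pics/side0.png

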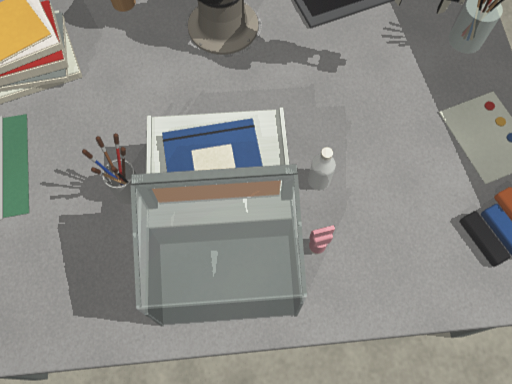

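Run:
```python
from h import *
c=snap('top');i=c['img'].astype(int);hsv=cv2.cvtColor(c['img'],cv2.COLOR_RGB2HSV)
def rect(m,n):
    k,l,s,_=cv2.connectedComponentsWithStats(m.astype(np.uint8));j=1+np.argmax(s[1:,4])
    p=np.argwhere(l==j)[:,::-1].astype(np.float32);b=cv2.boxPoints(cv2.minAreaRect(p));print(n,s[j],b.round(1).tolist());return b
m=(hsv[...,0]>100)&(hsv[...,0]<130)&(hsv[...,1]>110)
for p in rect(m,'blue'): print(onz(c,*p,197).round(1))
m=(hsv[...,0]>4)&(hsv[...,0]<20)&(hsv[...,1]>140)
for p in rect(m,'orange'): print(onz(c,*p,275).round(1),onz(c,*p,180).round(1))
```

```text
blue [ 248  206   89   66 3993] [[246.8000030517578, 212.60000610351562], [331.5, 205.0], [336.8999938964844, 264.8999938964844], [252.10000610351562, 272.3999938964844]]
[597.1  59.7 197. ]
[ 615.5 -147.3  197. ]
[ 470.9 -158.2  197. ]
[453.   46.5 197. ]
orange [ 15 161  33  48 880] [[13.100000381469727, 165.8000030517578], [30.899999618530273, 158.89999389648438], [48.20000076293945, 203.6999969482422], [30.399999618530273, 210.5]]
[699.4 578.3 275. ] [714. 645. 180.]
[714.9 539.5 275. ] [731.4 601.5 180. ]
[615.  496.8 275. ] [619.3 553.6 180. ]
[599.7 535.3 275. ] [602.3 596.9 180. ]
```

Top view: the ledge's front corners are at about (221,286) and (353,287), the frame's top edge runs (219,194)–(367,196), and the book is at (247–337, 205–272). The bottle (190,235), pot (380,242) and tube (203,170) stand beside the box. The side view shows the orange flap at (155–280,190). Next I get the box pose.

Run:
```python
from h import *
c=snap('top');s=snap('side')
def mk(c,box,sc,n):
    x0,y0,x1,y1=box;cv2.imwrite('pics/'+n,cv2.resize(c['img'][y0:y1,x0:x1,::-1],None,fx=sc,fy=sc,interpolation=cv2.INTER_CUBIC))
a=cv2.resize(c['img'][180:300,200:380,::-1],None,fx=4,fy=4,interpolation=cv2.INTER_CUBIC)
cv2.imwrite('pics/topc.png',a)
b=cv2.resize(s['img'][95:240,120:320,::-1],None,fx=4,fy=4,interpolation=cv2.INTER_CUBIC)
cv2.imwrite('pics/sidec.png',b)
for n,u,v,z in[('ledgeFL',221,286,187),('ledgeFR',353,287,187),('frL',219,194,315),('frR',367,196,315)]:print(n,onz(c,u,v,z).round(1))
```

```text
ledgeFL [418.9 122.2 187. ]
ledgeFR [ 416.3 -198.9  187. ]
frL [633.7 114.4 315. ]
frR [ 629.6 -198.   315. ]
```

View pics/topc.png

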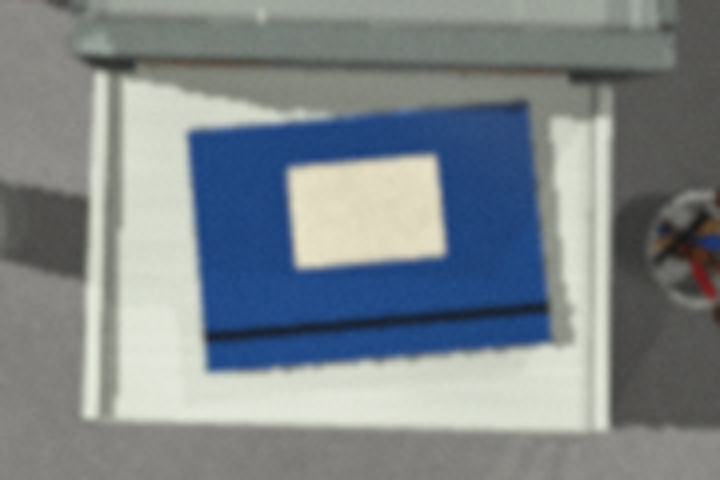

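View pics/sidec.png

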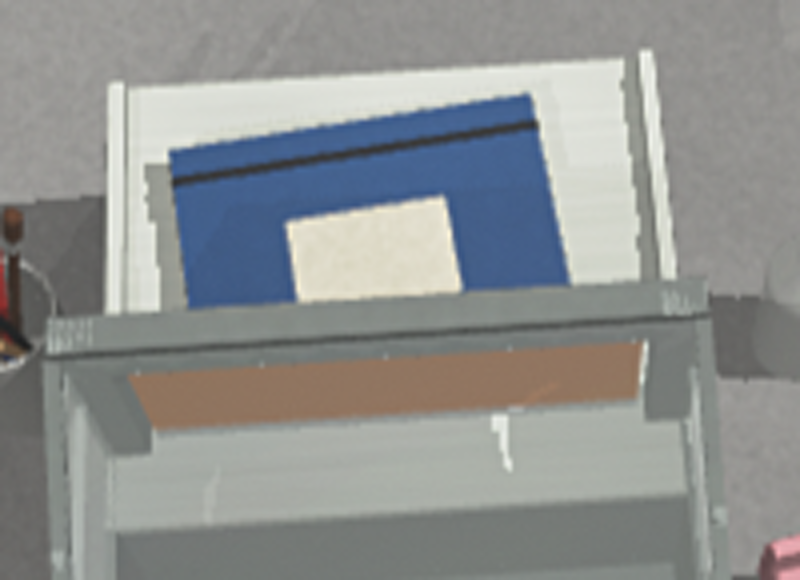

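Box: mouth at about (638,-44), yaw about -0.028. Book: centre (534,-50), yaw about +0.09, near edge x 453–471. I'll push with two open fingertips. The tool stays vertical at first, then tilts forward before the frame so the gripper body clears the lintel.

```bash
python3 -m handwheel '[[[36,-40,0],[0,0,0.0284]],[[36,-40,0],[0,0,0.0284]],[[36,-40,0],[0,0,0.0284]],[[36,-40,0],[0,0,0.0284]],[[11.5,-47,0],[0,0,0.0284]],[[11.5,-47,0],[0,0,0.0284]],[[11.5,-47,0],[0,0,0.0284]],[[11.5,-47,0],[0,0,0.0284]],[[11.5,-47,0],[0,0,0.0284]],[[11.5,-47,0],[0,0,0.0284]],[[11.5,-47,0],[0,0,0.0284]],[[11.5,-47,0],[0,0,0.0284]]]' 0; python3 -m handwheel '[[[0,0,0],[0,0,0]],[[0,0,0],[0,0,0]]]'
```

```text
time: 2.35
tool_pos: [425.5, -47.9, 249.0]
tcp_rot: [3.142, 0.001, 3.114]
contact_force: [0.5, 0.5, 0.9]
grip_width: 91.8
time: 2.6
tool_pos: [424.9, -45.9, 248.6]
tcp_rot: [3.141, -0.001, 3.113]
contact_force: [-0.5, 0.8, 0.0]
grip_width: 92.0
```

```bash
python3 -m handwheel '[[[0,-2,-16],[0,0,0]],[[0,-2,-16],[0,0,0]],[[0,0,-10],[0,0,0]],[[0,0,-4],[0,0,0]],[[0,0,0],[0,0,0]]]'; python3 -m handwheel '[[[10,-0.3,0],[0,0,0]],[[10,-0.3,0],[0,0,0]],[[10,-0.3,0],[0,0,0]],[[10,-0.3,0],[0,0,0]],[[10,-0.3,0],[0,0,0]],[[10,-0.3,0],[0,0,0]],[[10,-0.3,0],[0,0,0]],[[10,-0.3,0],[0,0,0]]]'
python3 - <<'E'
from h import *
c=snap('top');cv2.imwrite('pics/t2.png',cv2.resize(c['img'][170:310,190:390,::-1],None,fx=4,fy=4,interpolation=cv2.INTER_CUBIC))
E
```

```text
time: 3.22
tool_pos: [425.3, -49.9, 202.9]
tcp_rot: [3.141, -0.0, 3.114]
contact_force: [-0.1, -0.4, -0.4]
grip_width: 91.8
time: 4.22
tool_pos: [505.8, -52.7, 202.6]
tcp_rot: [3.142, -0.0, 3.114]
contact_force: [-3.7, 0.4, 1.2]
grip_width: 91.1
```

View pics/t2.png

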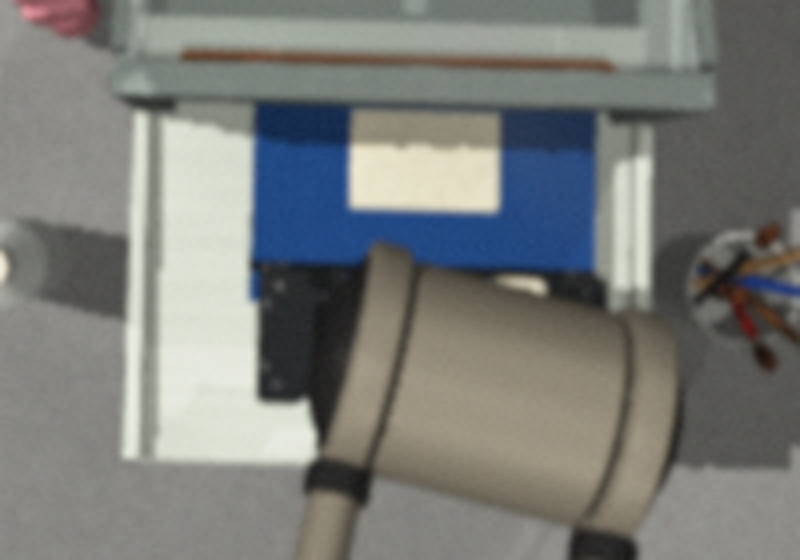

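The book is now square to the box and about 18 mm right of centre, which clears the mouth by roughly 10 mm. The flap shows orange at crop (400,58) and is starting to open. I tilt the tool forward now, about 0.74 rad.

```bash
python3 -m handwheel '[[[0,0,0],[-0.002,-0.074,0]],[[0,0,0],[-0.002,-0.074,0]],[[0,0,0],[-0.002,-0.074,0]],[[0,0,0],[-0.002,-0.074,0]],[[0,0,0],[-0.002,-0.074,0]],[[0,0,0],[-0.002,-0.074,0]],[[0,0,0],[-0.002,-0.074,0]],[[0,0,0],[-0.002,-0.074,0]],[[0,0,0],[-0.002,-0.074,0]],[[0,0,0],[-0.002,-0.074,0]],[[0,0,0],[0,0,0]]]'; python3 -m handwheel '[[[10,-0.3,0],[0,0,0]],[[10,-0.3,0],[0,0,0]],[[10,-0.3,0],[0,0,0]]]'
python3 - <<'E'
from h import *
c=snap('side');cv2.imwrite('pics/s3.png',cv2.resize(c['img'][80:270,110:330,::-1],None,fx=3,fy=3,interpolation=cv2.INTER_CUBIC))
print(get_obs()['joint_positions'].round(2))
E
```

```text
time: 5.65
tool_pos: [504.9, -52.3, 203.6]
tcp_rot: [3.127, 0.704, 3.112]
contact_force: [-1.5, -0.2, 1.0]
grip_width: 91.8
time: 6.02
tool_pos: [536.1, -53.4, 204.3]
tcp_rot: [3.127, 0.704, 3.115]
contact_force: [-2.9, 0.5, -1.2]
grip_width: 91.7
[-0.37  0.18  2.13  0.99  0.28 -2.81]
```

View pics/s3.png

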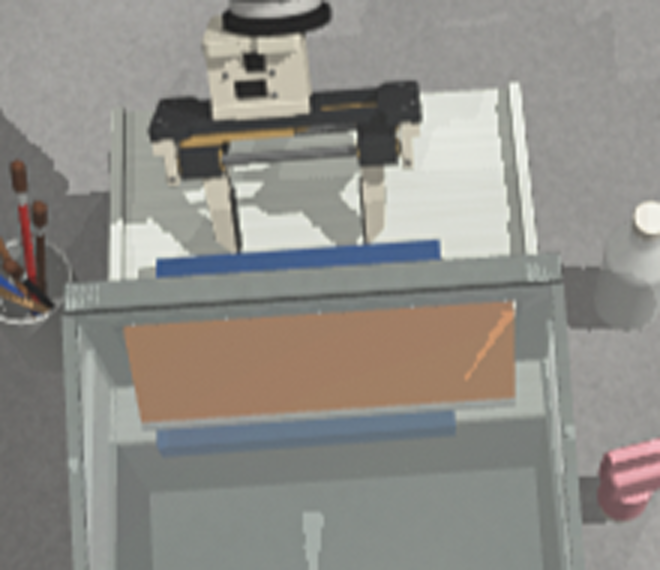

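The flap is well open with the book flat beneath it, and both fingertips are behind the near edge at crop (235,250) and (370,240). Joint 5 is at its limit, but moving forward will relieve that. I lower 2 mm and push on.

```bash
python3 -m handwheel '[[[8,-0.2,-1],[0,0,0]],[[8,-0.2,-1],[0,0,0]],[[8,-0.2,0],[0,0,0]],[[8,-0.2,0],[0,0,0]],[[8,-0.2,0],[0,0,0]],[[8,-0.2,0],[0,0,0]],[[8,-0.2,0],[0,0,0]]]';python3 -c "
from h import *
print(get_obs()['joint_positions'].round(2))"
```

```text
time: 6.95
tool_pos: [591.5, -56.0, 203.5]
tcp_rot: [3.124, 0.703, 3.114]
contact_force: [-2.8, 0.3, 1.5]
grip_width: 91.8
[-0.33  0.27  2.    0.84  0.28 -2.63]
```

```bash
python3 -m handwheel '[[[8,0,-1],[0,0,0]],[[8,0,0],[0,0,0]],[[8,0,0],[0,0,0]],[[6,0,0],[0,0,0]],[[6,0,0],[0,0,0]],[[0,0,0],[0,0,0]]]'
python3 - <<'E'
from h import *
c=snap('side');cv2.imwrite('pics/s4.png',cv2.resize(c['img'][80:270,110:330,::-1],None,fx=3,fy=3,interpolation=cv2.INTER_CUBIC))
print(get_obs()['joint_positions'].round(2))
E
```

```text
time: 7.7
tool_pos: [627.4, -56.0, 202.5]
tcp_rot: [3.124, 0.703, 3.115]
contact_force: [-0.4, -0.4, 0.3]
grip_width: 92.0
[-0.3   0.33  1.91  0.74  0.29 -2.5 ]
```

View pics/s4.png

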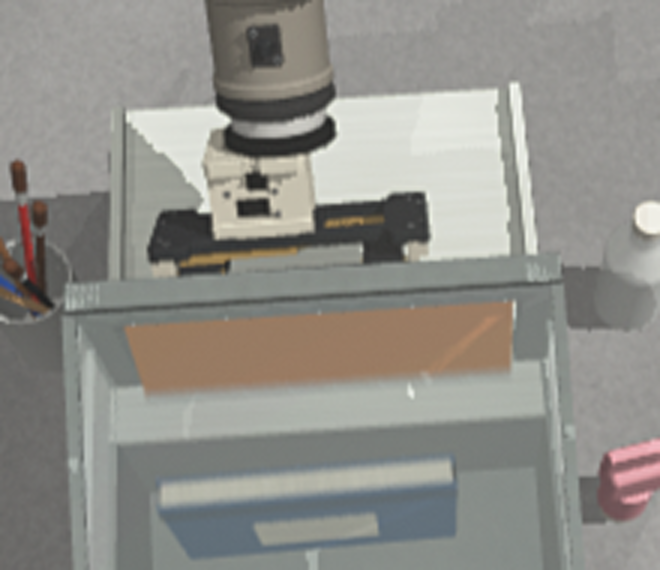

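The book has tipped off the ledge's inner end into the bin (crop (310,500)), and the flap rests on the fingers. I pull straight back out.

```bash
python3 -m handwheel '[[[-8,0,0],[0,0,0]],[[-12,0,0],[0,0,0]],[[-12,0,0],[0,0,0]],[[-12,0,0],[0,0,0]],[[-15,0,0],[0,0,0]],[[-15,0,0],[0,0,0]],[[-15,0,2],[0,0,0]],[[-15,0,8],[0,0,0]],[[-5,0,15],[0,0,0]],[[0,0,15],[0,0,0]],[[0,0,15],[0,0,0]],[[0,0,0],[0,0,0]]]';python3 -m handwheel '[[[0,0,0],[0,0,0]],[[0,0,0],[0,0,0]],[[0,0,0],[0,0,0]],[[0,0,0],[0,0,0]],[[0,0,0],[0,0,0]],[[0,0,0],[0,0,0]],[[0,0,0],[0,0,0]],[[0,0,0],[0,0,0]]]'
python3 - <<'E'
from h import *
c=snap('side');cv2.imwrite('pics/s5.png',cv2.resize(c['img'][80:270,80:340,::-1],None,fx=3,fy=3,interpolation=cv2.INTER_CUBIC))
for t in('sketchbook','brush_pot','paint_tube','rinse_bottle'):
    print(t,[(round(r['score'],2),w(c,r['xyz']).round()) for r in spot_in(t,'side')[:1]])
E
```

```text
time: 9.25
tool_pos: [518.0, -56.3, 259.0]
tcp_rot: [3.126, 0.706, 3.115]
contact_force: [-0.1, 0.2, -0.6]
grip_width: 91.7
time: 10.25
tool_pos: [518.0, -56.1, 257.7]
tcp_rot: [3.124, 0.703, 3.114]
contact_force: [-1.1, 0.0, 0.1]
grip_width: 91.4
sketchbook []
brush_pot [(0.6, array([ 524., -284.,  108.]))]
paint_tube [(0.84, array([730., 180., 109.]))]
rinse_bottle [(0.97, array([554., 209.,  99.]))]
```

View pics/s5.png

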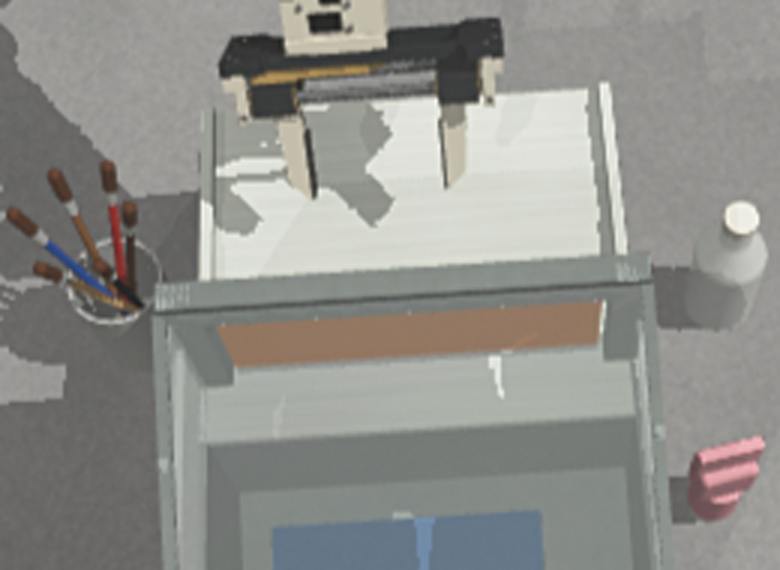

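The flap hangs as at the start, the fingers are clear, and the book lies on the bin floor. I check its position and that it is at rest, then hand in.

Run:
```python
from h import *
for k in range(2):
    for cam in('top','side'):
        c=snap(cam);h=cv2.cvtColor(c['img'],cv2.COLOR_RGB2HSV);m=(h[...,0]>95)&(h[...,0]<130)&(h[...,1]>60)
        n,l,s,ce=cv2.connectedComponentsWithStats(m.astype(np.uint8));j=1+np.argmax(s[1:,4]*(abs(ce[1:,0]-(290 if cam=='top' else 215))<60))
        print(cam,s[j],ce[j].round(1),[onz(c,*ce[j],z).round() for z in(40,90)])
```

```text
top [ 257  130   72   42 2858] [293.2 150.1] [array([783., -70.,  40.]), array([773., -65.,  90.])]
side [ 171  251   92   52 4149] [215.9 276.2] [array([778., -68.,  40.]), array([790., -65.,  90.])]
top [ 257  130   73   42 2856] [293.2 150.1] [array([783., -70.,  40.]), array([773., -65.,  90.])]
side [ 171  251   92   52 4154] [215.9 276.2] [array([778., -68.,  40.]), array([790., -65.,  90.])]
```

```bash
python3 -c "
from plant import bot
print(bot.close_job())"
```

```text
the job is handed in; nothing more can be done
None
```

I pushed the sketchbook through the flap with the two open fingertips, never gripping it, and it dropped into the bin. I then drew the hand straight back out and handed the job in at about 10.5 s; no verdict is reported.

**Last checks:**
- **Book:** both cameras agree its visible cover centre is about 143 mm past the flap and some 50 mm above the table. Its position in the pictures did not change over about 0.1 s.
- **Flap:** it hangs in the picture as it did at the start; I judged this by eye and did not measure its angle.
- **Pot, tube and bottle:** each was found within about 5 mm of its first position.
- **Fingers:** they touch nothing. The highest force I saw between moves was about 4 N.

**What failed or disagreed:**
- The network no longer found the sketchbook in the bin, so I located it by colour instead.
- Joint 5 reached its lower limit while tilting, so the tilt stopped at about 0.70 rad instead of 0.74. The push still worked with that tilt.
- The book ran about 18 mm right of the mouth's middle after it squared up, which still left roughly 10 mm of clearance.

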